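# Put the batten feeder into reverse

## Robot

A 6-joint arm with a two-finger parallel gripper is mounted at the origin on the work surface. World frame = base frame: x ahead of the robot, y to its left, z up, the work surface at z = 0. Lengths are in m, angles in rad, forces in N, time in s.
With the tool pointing down it reaches from about 0.275 to 0.825 m from the base axis. Payload 4.9 kg.
Tool frame: the origin (TCP) lies between the finger pads; the fingertips stand 17 mm ahead of it and the grasp point (between the pads) lies 2 mm behind it (tcp_to_tips is the distance from the TCP to the fingertips, in m); z points along the fingers, y is the direction in which the jaws open and shut (so a half turn about z gives the same grasp; the last joint's range is limited). The gripper opens to 85 mm and grips with 20 to 120 N. Pads are 22 mm wide; open, the fingers measure 114 mm over their backs; the gripper's body (76 mm by 85 mm) begins 54 mm behind the grasp point. The pads swing forward as they close: fully open they stand 13 mm farther back than shut.
Start: joints at [-1.323, 0.326, -0.193, 1.052, 0, 1.437], TCP at [0.205, -0.51, 0.248] pointing down, gripper open.
Joint ranges: [-2.65, 2.65], [-0.97, 1.79], [-1.3, 1.35], [-1.93, 2.1], [-1.47, 1.37], [-3.14, 3.14]. Speed limits (rad/s): [2.57, 2.57, 3.14, 3.14, 3.14, 3.14].

## Interface

Orientations are given as a unit quaternion [w, x, y, z].
In Python, from rig import sense, snapshot, hand_in, tcp_to_tips gives the robot as it stands.
- The arm moves only by the tool apply_moves, never from a script. Its argument "deltas" is a list of rows, each an object of numbers: "grip": the gripper command: -1 is fully open, 1 is shut, values between are in proportion; "dx", "dy", "dz": the shift along the world's x, y, z in mm; "ax", "ay", "az": the turn, a rotation vector about the world's x, y, z in degrees. In form: [{"grip": .., "dx": .., "dy": .., "dz": .., "ax": .., "ay": .., "az": ..}, ...]. A call has 1 to 12 rows; each row is the pose to reach, as a shift and turn from the pose commanded when the call began; what a row does not reach only later rows make up. A row lasts 1/12 s, in which the tool goes at most 41.7 mm and 7.16 degrees, less where a joint would pass 70% of its speed; a pose out of reach is approached as far as the arm can. A call with a gripper value outside its range is refused whole. The fingers move at their own pace and stop on an object; the grip force is fixed at half the most. Time passes only in rows, so rows that repeat a pose let the fingers close. It gives the time, the measured TCP pose, the force and the opening at its end, in the units of the state.
- sense(): the state, without advancing time (a new reading comes with each control period).
- snapshot(name): name is "side" or "top" or "wrist"; returns a dict with "img" (480x640x3 uint8, red, green, blue), "depth" (480x640 float32, m along the optical axis (not along the pixel's ray), 0 where there is no reading), "camera_matrix" (3x3 intrinsics, pixels), "T" (4x4, takes a point from camera to world coordinates). Camera axes: x right, y up, looking along -z (the intrinsics and any distortion apply to the point x, -y, -z); pixel columns grow to the right and rows downward; lengths in m; the calibration is good to about 2 mm. A picture is of the moment at which its call begins.
- hand_in(): hands the job in, once; it reports no verdict.
The state is a dict: "t": time; "joint_positions": joint angles; "joint_velocities": joint speeds; "effort": joint torques, N m; "eef_pos": TCP position; "tcp_rot": TCP orientation; "contact_force": force on the tool from outside, world axes, zero at the start; "ft_torque": the same for the moment, N m; "width": finger opening in m.
Only numpy, scipy, OpenCV 4.12 (cv2) and the standard library are available. Lean on these libraries where they do the work, as an engineer would, in place of code of your own. Each camera call takes 0.05 s, during which the arm holds its last target.

## Task

The strip of wood has to be backed out of the bench feeder: lift the lockout collar on its direction lever, swing the lever over the gate and fully into reverse (the far end of its travel beyond the gate's two studs), and let the collar drop right down again so that the lever is locked there. Leave the other things on the bench where they are.

Things in the scene. Friction and masses are not known exactly. Their poses are not given: they have to be found in the camera images.
- feeder: The batten feeder, fixed: a grey gearbox 150 (x) x 380 (y) x 70 mm high with a rubber feed wheel at its +y end on a strip of wood. Origin: centre of its underside; z up; x away from the robot at yaw 0; y along the box, towards the feed wheel. A steel plate 70 x 150 mm on top, upper face at z = 79 mm, has the direction lever in its middle.
- gate (a point): The gate, midway between the tops of two upright steel studs on the plate, each 14 (x) x 8 (y) mm and 30 mm high, centred 15 mm to either side along x. In the feeder's frame this point is x = 0, y = +9, z = 109 mm. The lever's rod passes between the studs; they catch the collar's tongue.
- guard_bar (a point): Middle of the guard bar's axis: a steel tube 22 mm thick along the feeder's y above the lever, at x = +20, z = 245 mm in the feeder's frame, on posts of the same tube at y = -170 and +170 mm. It stops a gripper that comes straight down on the collar; one leaning back 30 to 45 degrees towards the feeder's -x side (the robot) has room.
- lever (a joint): Angle of the direction lever, rad: 0 upright, positive leans to the feeder's +y; it turns about an axis along the feeder's x. Stops at -0.47 (forward) and +0.47 (reverse). Begins between -0.40 and -0.10. Stays where it is left (friction about 3 N at the collar). With the collar down the gate blocks it at about 0; beyond the gate the collar can drop from about 0.33.
- collar (a joint): How far the lockout collar is lifted along the lever's rod, m: 0 fully down, 0.018 the upper stop. At least 0.011 is needed to pass over the studs. A spring pushes it down, with 3 N when down and 6 N at the top (its weight included); let go, it drops by itself unless it lies on the studs.
- collar_grip (a point): Where to hold the lockout collar, on the rod's axis, 89 mm from the pivot when down. Axes move with the lever: z up along the rod, x along the feeder's x. Dark steel sleeve 26 mm across, from 22 mm below to 13 mm above this point, then a rim 34 mm across, 6 mm thick. Below it a cross tongue 44 (x) x 8 x 12 mm. The 12 mm rod ends (cap 18 mm across) 45 mm above this point when the collar is down.
- lever_pivot (a point): The lever's pivot: 45 mm above the feeder's underside, on its z axis (inside the box). z points up along the rod.
- spanner: Bystander: steel spanner 130 mm long, lying on the gearbox at the -y end. Origin: its underside.
- glue: Bystander: white glue bottle, 54 mm across, 130 mm tall, behind the feeder. Origin: centre of its base.
- tin: Bystander: low metal tin, 66 mm across, 60 mm tall, before the feeder. Origin: centre of its base.
- sander: Bystander: cork sanding block 65 x 110 x 30 mm, before the feeder. Origin: centre of its underside.
- hammer: Bystander: hammer 280 mm long, lying on the bench at the robot's right. Origin: its underside.
- square: Bystander: try square, stock 120 mm and blade 200 mm, lying on the bench at the robot's left. Origin: underside of the stock's middle.
- tape: Bystander: black tape measure 60 x 32 x 55 mm, on the bench at the robot's right. Origin: centre of its underside.

How it is judged:
On the way, in this order (a step that is already met when the one before it is completed fails the run):
1. the collar is lifted clear (10 mm or more) with the lever still before the gate (value of joint collar above 0.01 m and value of joint lever below 0.15 rad), for 0.05 s.
2. the lever is in reverse, beyond the gate (value of joint lever above 0.38 rad), for 0.1 s.
At the end, for the whole second after the job is handed in: The lever stands in reverse (more than 0.38 rad of its 0.47) and at rest, with the collar down to within 3 mm of its seat, and no bystander has been moved more than 30 mm (value of joint lever above 0.38 rad and value of joint collar below 0.003 m and velocity of joint lever below 0.05 rad/s); the robot touches nothing.
It fails at once if one of the seven loose bystanders is moved more than 30 mm (distance of any of spanner, glue, tin, sander, hammer, square, tape from where it was at the start of the episode above 0.03 m).
It also fails if it takes over 42 s, if anything falls off the work surface, if the arm or the gripper's body presses on something with over 40 N, if the wrist force passes 120 N, or if a joint passes its speed limit or range.

## Working session

There is one attempt and no reset: what is moved stays moved. The work goes in short steps, Python scripts to look and compute and a tool call to move; the robot and the scene stay as the last step left them, time stands still between calls to the robot, and variables do not carry over. Pictures are saved under pics/ and viewed, and the job is handed in when it is done.

Besides the shell and the picture viewer there is one more tool, called after "Emit:" by a JSON object that holds its "name" and its "arguments". apply_moves: Moves the arm, as the interface text tells. Its arguments: {"type":"object","properties":{"deltas":{"type":"array","items":{"type":"object","properties":{"grip":{"type":"number"},"dx":{"type":"number"},"dy":{"type":"number"},"dz":{"type":"number"},"ax":{"type":"number"},"ay":{"type":"number"},"az":{"type":"number"}}}}},"required":["deltas"]}

```bash
mkdir -p pics; cat > h.py <<'E'
import numpy as np,cv2,pickle
from rig import sense,snapshot,hand_in,tcp_to_tips
def take(n,f):
    s=snapshot(n); cv2.imwrite(f'pics/{f}.png',s['img'][:,:,::-1]); pickle.dump(s,open(f'{f}.pkl','wb')); return s
def load(f): return pickle.load(open(f'{f}.pkl','rb'))
def p2w(s,u,v,d=None):
    K=s['camera_matrix']; 
    if d is None: d=s['depth'][int(v),int(u)]
    p=np.array([(u-K[0,2])/K[0,0]*d,-(v-K[1,2])/K[1,1]*d,-d,1]); return (s['T']@p)[:3]
def w2p(s,P):
    K=s['camera_matrix']; c=np.linalg.inv(s['T'])@np.append(P,1); d=-c[2]
    return np.array([K[0,0]*c[0]/d+K[0,2],K[1,1]*-c[1]/d+K[1,2],d])
def crop(s,f,u0,v0,u1,v1,k):
    im=cv2.resize(s['img'][v0:v1,u0:u1,::-1],None,fx=k,fy=k,interpolation=cv2.INTER_CUBIC); cv2.imwrite(f'pics/{f}.png',im)
E
python3 - <<'E'
from h import *
for n in ('side','top'):
    s=take(n,n+'0'); print(n,s['camera_matrix'].tolist(),s['T'].round(3).tolist())
st=sense(); print(st['eef_pos'],st['tcp_rot'],st['width'],tcp_to_tips)
E
```

```text
side [[547.8770794145149, 0.0, 318.23304824138233], [0.0, 547.8770794145149, 240.827567061491], [0.0, 0.0, 1.0]] [[0.801, 0.305, -0.516, -0.292], [-0.599, 0.405, -0.691, -1.205], [-0.002, 0.862, 0.507, 1.052], [0.0, 0.0, 0.0, 1.0]]
top [[465.8778508798949, 0.0, 323.45133205787084], [0.0, 465.8778508798949, 239.9512328719767], [0.0, 0.0, 1.0]] [[-0.02, 0.999, -0.039, 0.527], [-1.0, -0.021, -0.008, -0.004], [-0.009, 0.039, 0.999, 1.633], [0.0, 0.0, 0.0, 1.0]]
[ 0.20479207 -0.50991362  0.24757894] [-7.78811108e-04  9.81836488e-01  1.89727443e-01 -4.56269545e-05] 0.08540635273191247 0.017
```

View pics/side0.png

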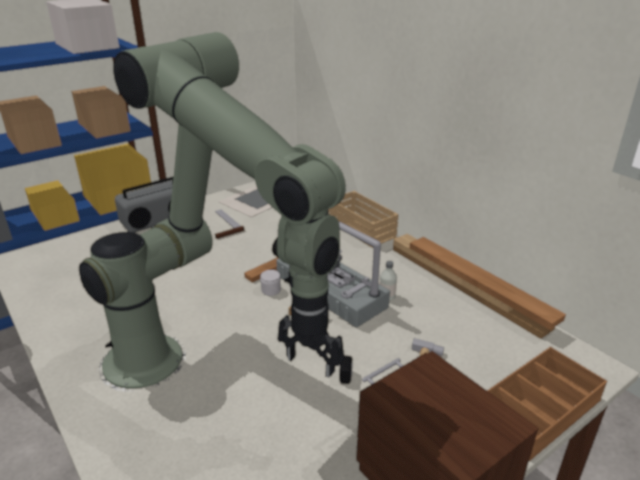

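View pics/top0.png

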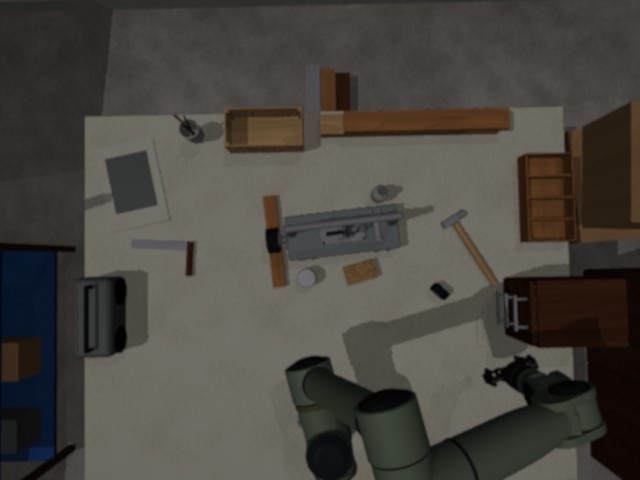

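```bash
python3 - <<'E'
from h import *
s=load('top0'); crop(s,'top0c',260,180,420,300,5)
for u,v in [(295,255),(300,222),(395,243),(380,245),(343,232),(343,213),(390,213),(290,235)]: print(u,v,p2w(s,u,v).round(3))
E
```

```text
295 255 [0.539 0.105 0.073]
300 222 [0.65  0.086 0.069]
395 243 [ 0.572 -0.231  0.068]
380 245 [ 0.567 -0.18   0.071]
343 232 [ 0.612 -0.057  0.082]
343 213 [ 0.677 -0.059  0.067]
390 213 [ 0.656 -0.192  0.254]
290 235 [0.607 0.121 0.065]
```

View pics/top0c.png

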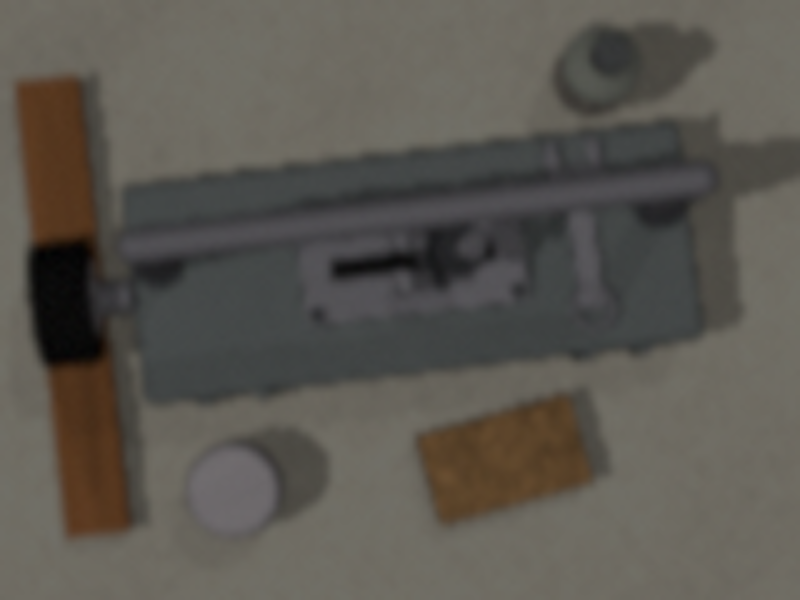

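The crop shows the gearbox (corners at crop (125,185), (680,125), (700,335), (145,400)), the guard bar above the lever, and the lever cap near (470,248), on the -y side. Next I'll fit the box outline with the depth data.

```bash
cat >> h.py <<'E'
def cloud(s,u0,v0,u1,v1):
    K=s['camera_matrix']; v,u=np.mgrid[v0:v1,u0:u1]; d=s['depth'][v0:v1,u0:u1]
    P=np.stack([(u-K[0,2])/K[0,0]*d,-(v-K[1,2])/K[1,1]*d,-d],-1).reshape(-1,3); P=P[d.ravel()>0]
    return P@s['T'][:3,:3].T+s['T'][:3,3]
E
python3 - <<'E'
from h import *
s=load('top0'); P=cloud(s,260,180,420,300)
B=P[(P[:,2]>.055)&(P[:,2]<.1)&(P[:,1]<.13)]
r=cv2.minAreaRect((B[:,:2]*1000).astype(np.float32)); print('box',r, np.median(B[:,2]))
G=P[P[:,2]>.235]; r=cv2.minAreaRect((G[:,:2]*1000).astype(np.float32)); print('bar',r,G[:,2].max())
L=P[(P[:,2]>.125)&(P[:,2]<.235)]; print(L[L[:,2].argsort()].round(3)[::max(1,len(L)//40)])
E
```

```text
box ((602.441650390625, -57.96612548828125), (244.51710510253906, 395.83056640625), 17.907087326049805) 0.07054088055390006
bar ((634.7139282226562, -51.8525390625), (22.408370971679688, 360.5475158691406), 5.634341239929199) 0.26422320922436926
[[ 0.645 -0.212  0.125]
 [ 0.737 -0.191  0.126]
 [ 0.616 -0.065  0.126]
 [ 0.743 -0.188  0.127]
 [ 0.734 -0.178  0.127]
 [ 0.743 -0.185  0.128]
 [ 0.75  -0.179  0.128]
 [ 0.753 -0.188  0.129]
 [ 0.753 -0.179  0.129]
 [ 0.74  -0.181  0.13 ]
 [ 0.746 -0.185  0.131]
 [ 0.736 -0.181  0.132]
 [ 0.743 -0.191  0.133]
 [ 0.746 -0.187  0.135]
 [ 0.641 -0.222  0.142]
 [ 0.608 -0.087  0.145]
 [ 0.624 -0.068  0.146]
 [ 0.63  -0.081  0.147]
 [ 0.611 -0.084  0.147]
 [ 0.611 -0.077  0.148]
 [ 0.618 -0.071  0.149]
 [ 0.611 -0.068  0.149]
 [ 0.601 -0.086  0.15 ]
 [ 0.611 -0.074  0.15 ]
 [ 0.621 -0.071  0.151]
 [ 0.604 -0.086  0.151]
 [ 0.611 -0.071  0.152]
 [ 0.624 -0.071  0.153]
 [ 0.608  0.111  0.154]
 [ 0.643 -0.214  0.158]
 [ 0.642 -0.216  0.167]
 [ 0.616 -0.095  0.169]
 [ 0.625 -0.086  0.172]
 [ 0.608  0.119  0.173]
 [ 0.612 -0.095  0.174]
 [ 0.613 -0.085  0.176]
 [ 0.619 -0.085  0.178]
 [ 0.615 -0.085  0.184]
 [ 0.609  0.111  0.197]
 [ 0.64  -0.223  0.221]]
```

```bash
python3 - <<'E'
from h import *
s=load('top0'); P=cloud(s,260,180,420,300)
B=P[(P[:,2]>.062)&(P[:,2]<.1)]
c,sn=np.cos(np.radians(5.63)),np.sin(np.radians(5.63)); R=np.array([[c,-sn],[sn,c]])
o=np.array([.6148,-.0538]); Q=np.c_[(B[:,:2]-o)@R,B[:,2]]
m=(abs(Q[:,0])<.1)&(abs(Q[:,1])<.21)&(Q[:,2]<.075);Q=Q[m]
r=cv2.minAreaRect((Q[:,:2]*1000).astype(np.float32)); print('box in feeder',r)
for a,i in((.02,0),):
  for k in range(-150,151,50):
    q=Q[abs(Q[:,1]-k/1000)<.02]; print(k,np.percentile(q[:,0],[1,99]).round(4))
for k in(-50,0,50): q=Q[abs(Q[:,0]-k/1000)<.015]; print(k,np.percentile(q[:,1],[.5,99.5]).round(4))
L=P[(P[:,2]>.13)&(P[:,2]<.225)]; Q=np.c_[(L[:,:2]-o)@R,L[:,2]]; Q=Q[(abs(Q[:,0])<.03)&(abs(Q[:,1])<.1)]
top=Q[Q[:,2]>.165]; print(top.round(4)); mid=Q[(Q[:,2]<.16)]; print(mid.mean(0),mid.min(0),mid.max(0))
a=np.arctan2(top[:,1].mean(),.134-.045+.045);print(top.mean(0))
E
```

```text
box in feeder ((3.6620864868164062, 9.057479858398438), (177.03211975097656, 402.01690673828125), 3.0756845474243164)
-150 [-0.0728  0.0892]
-100 [-0.0743  0.073 ]
-50 [-0.0739  0.0736]
0 [-0.0744  0.0738]
50 [-0.0736  0.0742]
100 [-0.0732  0.0736]
150 [-0.0741  0.0728]
-50 [-0.186   0.1868]
0 [-0.188   0.2073]
50 [-0.1871  0.1858]
[[ 7.400e-03 -3.290e-02  1.716e-01]
 [ 7.000e-03 -3.590e-02  1.732e-01]
 [ 7.000e-03 -3.940e-02  1.675e-01]
 [ 4.400e-03 -2.910e-02  1.760e-01]
 [ 4.400e-03 -3.260e-02  1.705e-01]
 [ 4.000e-03 -3.570e-02  1.707e-01]
 [ 3.300e-03 -3.840e-02  1.761e-01]
 [ 2.800e-03 -4.130e-02  1.791e-01]
 [ 1.300e-03 -2.870e-02  1.763e-01]
 [ 9.000e-04 -3.180e-02  1.776e-01]
 [ 8.000e-04 -3.520e-02  1.725e-01]
 [ 4.000e-04 -3.830e-02  1.727e-01]
 [ 1.000e-04 -4.140e-02  1.721e-01]
 [-1.700e-03 -2.850e-02  1.737e-01]
 [-2.600e-03 -3.100e-02  1.837e-01]
 [-2.200e-03 -3.490e-02  1.702e-01]
 [-2.900e-03 -3.770e-02  1.753e-01]
 [-2.900e-03 -4.130e-02  1.688e-01]
 [-5.300e-03 -3.110e-02  1.760e-01]
 [-5.700e-03 -3.410e-02  1.776e-01]
 [-6.000e-03 -3.740e-02  1.750e-01]
 [-6.300e-03 -4.050e-02  1.745e-01]
 [-8.400e-03 -3.430e-02  1.679e-01]]
[-0.00139695 -0.02467635  0.14877474] [-0.01657077 -0.04238344  0.13236352] [ 0.01536808 -0.01175026  0.15674891]
[-1.35674267e-05 -3.52868989e-02  1.73840064e-01]
```

```bash
cat >> h.py <<'E'
from scipy.spatial.transform import Rotation as Ro
YAW=np.radians(5.63); Rf=Ro.from_euler('z',YAW).as_matrix(); Of=np.array([.6148,-.0538,0])
def pose(th,d,back=0,phi=40):
    f=np.radians(phi); x=np.array([1,0,0]); r=np.array([0,np.sin(th),np.cos(th)]); j=np.array([0,np.cos(th),-np.sin(th)])
    a=np.sin(f)*x-np.cos(f)*r
    p=np.array([0,0,.045])+d*r+(.002-back)*a
    return Of+Rf@p, Ro.from_matrix(Rf@np.c_[np.cross(j,a),j,a])
def delta(p0,R0,p1,R1): return ((p1-p0)*1000).round(1),np.degrees((R1*R0.inv()).as_rotvec()).round(2)
def cur():
    s=sense(); q=s['tcp_rot']; return s['eef_pos'],Ro.from_quat([q[1],q[2],q[3],q[0]])
E
python3 - <<'E'
from h import *
p,R=cur(); P,T=pose(-.267,.084,.15)
R1=Ro.from_euler('z',86,degrees=True)*R; p1=np.array([.35,-.25,.30])
print(P); print(delta(p,R,p1,R1)); print(delta(p1,R1,P,T)); print(pose(-.267,.084)[0])
E
```

```text
[ 0.52523511 -0.11495678  0.23538096]
(array([145.2, 259.9,  52.4]), array([ 0.,  0., 86.]))
(array([175.2, 135. , -64.6]), array([-10.09, -44.09,  68.68]))
[ 0.61821394 -0.07532717  0.12454581]
```

Emit:
{"name": "apply_moves", "arguments": {"deltas": [{"grip":-1,"dx":20,"dy":30,"dz":30,"az":7},{"grip":-1,"dx":40,"dy":60,"dz":52,"az":14},{"grip":-1,"dx":60,"dy":85,"dz":52,"az":21},{"grip":-1,"dx":75,"dy":110,"dz":52,"az":28},{"grip":-1,"dx":90,"dy":135,"dz":52,"az":35},{"grip":-1,"dx":105,"dy":160,"dz":52,"az":42},{"grip":-1,"dx":115,"dy":180,"dz":52,"az":49},{"grip":-1,"dx":125,"dy":200,"dz":52,"az":56},{"grip":-1,"dx":130,"dy":220,"dz":52,"az":63},{"grip":-1,"dx":135,"dy":240,"dz":52,"az":70},{"grip":-1,"dx":140,"dy":250,"dz":52,"az":77},{"grip":-1,"dx":145,"dy":260,"dz":52,"az":84}]}}

```text
$.deltas[0]: bad value
```

```bash
python3 - <<'E'
from h import *
p,R=cur(); P,T=pose(-.267,.084,.15)
print(p,sense()['joint_positions'],delta(p,R,P,T))
E
```

```text
[ 0.20479207 -0.50991362  0.24757894] [-1.32323509e+00  3.26865394e-01 -1.93493248e-01  1.05199798e+00
 -2.87384533e-06  1.43658837e+00] (array([320.4, 395. , -12.2]), array([-48.58, -32.9 , 148.51]))
```

Emit:
{"name": "apply_moves", "arguments": {"deltas": [{"grip":-1,"dx":20,"dy":30,"dz":30,"ax":0,"ay":0,"az":7},{"grip":-1,"dx":40,"dy":60,"dz":52,"ax":0,"ay":0,"az":14},{"grip":-1,"dx":60,"dy":85,"dz":52,"ax":0,"ay":0,"az":21},{"grip":-1,"dx":75,"dy":110,"dz":52,"ax":0,"ay":0,"az":28},{"grip":-1,"dx":90,"dy":135,"dz":52,"ax":0,"ay":0,"az":35},{"grip":-1,"dx":105,"dy":160,"dz":52,"ax":0,"ay":0,"az":42},{"grip":-1,"dx":115,"dy":180,"dz":52,"ax":0,"ay":0,"az":49},{"grip":-1,"dx":125,"dy":200,"dz":52,"ax":0,"ay":0,"az":56},{"grip":-1,"dx":130,"dy":220,"dz":52,"ax":0,"ay":0,"az":63},{"grip":-1,"dx":135,"dy":240,"dz":52,"ax":0,"ay":0,"az":70},{"grip":-1,"dx":140,"dy":250,"dz":52,"ax":0,"ay":0,"az":77},{"grip":-1,"dx":145,"dy":260,"dz":52,"ax":0,"ay":0,"az":84}]}}

```text
t: 1.1
eef_pos: [0.3499, -0.2491, 0.3001]
tcp_rot: [-0.0, 0.6, 0.8, 0.0]
contact_force: [-0.2, 0.0, 0.1]
width: 0.0854
```

```bash
python3 - <<'E'
from h import *
p,R=cur(); P,T=pose(-.267,.084,.15)
print(p,sense()['joint_positions'],delta(p,R,P,T))
E
```

```text
[ 0.34992451 -0.24910172  0.30005045] [-7.90836123e-01  6.77000788e-02 -3.83920551e-01  1.11988042e+00
 -1.81614124e-05  4.95946306e-01] (array([175.3, 134.1, -64.7]), array([-10.81, -44.05,  70.17]))
```

Emit:
{"name": "apply_moves", "arguments": {"deltas": [{"grip":-1,"dx":15,"dy":10,"dz":0,"ax":-0.9,"ay":-3.7,"az":5.8},{"grip":-1,"dx":30,"dy":22,"dz":0,"ax":-1.8,"ay":-7.3,"az":11.7},{"grip":-1,"dx":45,"dy":34,"dz":-5,"ax":-2.7,"ay":-11,"az":17.5},{"grip":-1,"dx":60,"dy":46,"dz":-10,"ax":-3.6,"ay":-14.7,"az":23.4},{"grip":-1,"dx":75,"dy":58,"dz":-18,"ax":-4.5,"ay":-18.4,"az":29.2},{"grip":-1,"dx":90,"dy":70,"dz":-25,"ax":-5.4,"ay":-22,"az":35.1},{"grip":-1,"dx":105,"dy":82,"dz":-32,"ax":-6.3,"ay":-25.7,"az":40.9},{"grip":-1,"dx":120,"dy":94,"dz":-40,"ax":-7.2,"ay":-29.4,"az":46.8},{"grip":-1,"dx":135,"dy":106,"dz":-48,"ax":-8.1,"ay":-33,"az":52.6},{"grip":-1,"dx":150,"dy":118,"dz":-55,"ax":-9,"ay":-36.7,"az":58.5},{"grip":-1,"dx":165,"dy":128,"dz":-60,"ax":-9.9,"ay":-40.4,"az":64.3},{"grip":-1,"dx":175,"dy":134,"dz":-65,"ax":-10.8,"ay":-44,"az":70.2}]}}

```text
t: 2.1
eef_pos: [0.5251, -0.1148, 0.2349]
tcp_rot: [0.333, -0.0, 0.932, 0.143]
contact_force: [0.6, -0.5, -0.8]
width: 0.0855
```

```bash
python3 - <<'E'
from h import *
p,R=cur(); P,T=pose(-.267,.084,.15)
print(p,sense()['joint_positions'],delta(p,R,P,T))
print(delta(p,R,*pose(-.267,.084,0)))
for n in('wrist','top'): take(n,n+'1')
E
```

```text
[ 0.52510311 -0.1148405   0.23486043] [-0.69066587  0.06840272 -0.8058054   0.30092132  0.6454026  -0.55769801] (array([ 0.1, -0.1,  0.5]), array([-0.19,  0.08, -0.08]))
(array([  93.1,   39.5, -110.3]), array([-0.19,  0.08, -0.08]))
```

View pics/wrist1.png

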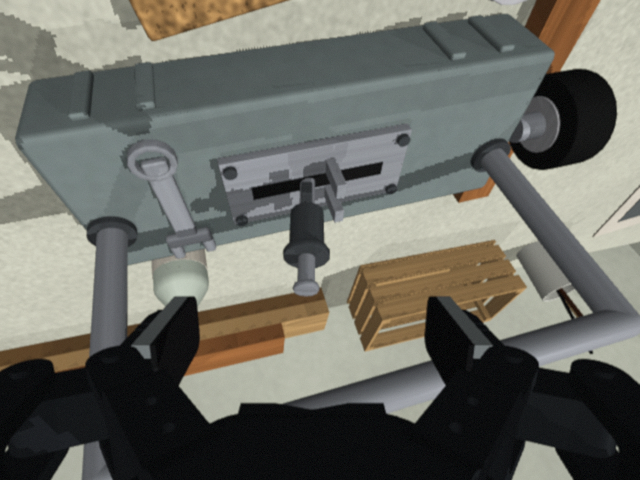

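View pics/top1.png

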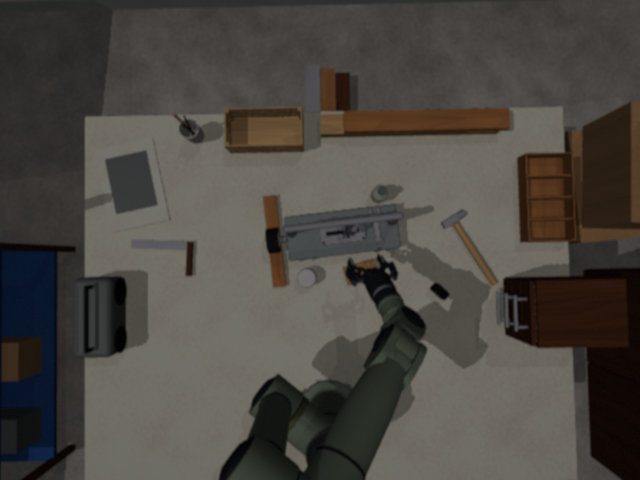

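The wrist view shows the lever upright in the image and centred between the fingers: cap at about (306,288), rim at (306,250) and sleeve foot at (308,200). I'll project the model onto it to check.

```bash
python3 - <<'E'
from h import *
s=load('wrist1')
for th in(-.25,-.267,-.285):
  print(th,[w2p(s,Of+Rf@np.array([0,d*np.sin(th),.045+d*np.cos(th)])).round(1).tolist() for d in(.067,.105,.134)])
print('stud',[w2p(s,Of+Rf@np.array([x,.009,.109])).round(1).tolist() for x in(-.015,.015)])
c=cloud(s,295,282,320,296); print(c[c[:,2]>.15].mean(0), Of+Rf@np.array([0,.134*np.sin(-.267),.045+.134*np.cos(.267)]))
crop(s,'w1c',220,130,420,310,4)
E
```

```text
-0.25 [[313.0, 212.6, 0.3], [314.2, 254.1, 0.3], [315.3, 290.6, 0.3]]
-0.267 [[311.5, 212.6, 0.3], [311.7, 254.1, 0.3], [311.9, 290.6, 0.3]]
-0.285 [[310.0, 212.6, 0.3], [309.1, 254.1, 0.3], [308.3, 290.6, 0.3]]
stud [[345.6, 191.9, 0.3], [342.8, 216.9, 0.3]]
[ 0.61487219 -0.09303251  0.17324046] [ 0.61826841 -0.08898387  0.17425194]
```

View pics/w1c.png

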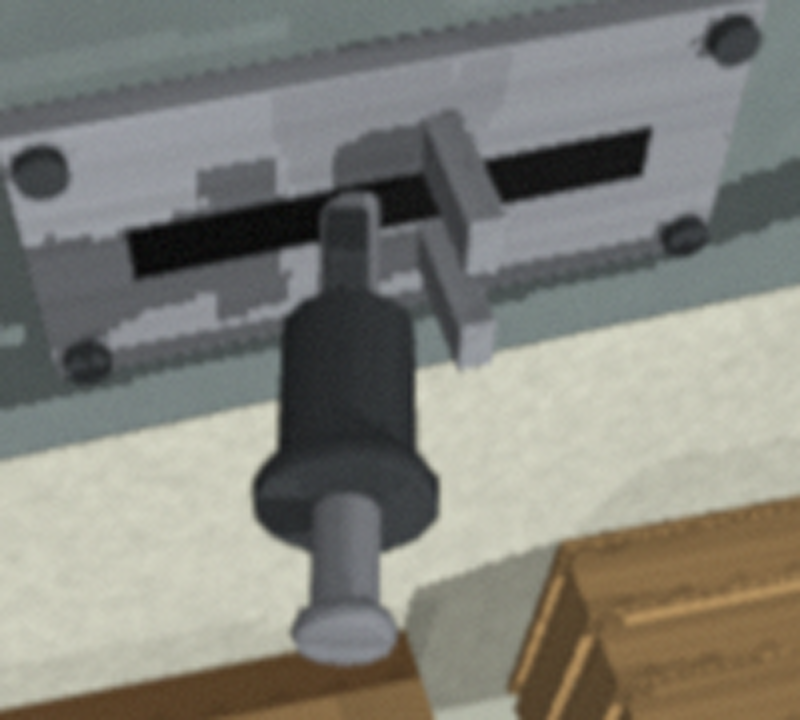

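Emit:
{"name": "apply_moves", "arguments": {"deltas": [{"grip":-1,"dx":15,"dy":5,"dz":-18,"ax":0,"ay":0,"az":0},{"grip":-1,"dx":31,"dy":11,"dz":-36,"ax":0,"ay":0,"az":0},{"grip":-1,"dx":46,"dy":18,"dz":-55,"ax":0,"ay":0,"az":0},{"grip":-1,"dx":60,"dy":24,"dz":-72,"ax":0,"ay":0,"az":0},{"grip":-1,"dx":72,"dy":29,"dz":-86,"ax":0,"ay":0,"az":0},{"grip":-1,"dx":82,"dy":33,"dz":-98,"ax":0,"ay":0,"az":0},{"grip":-1,"dx":88,"dy":36,"dz":-106,"ax":0,"ay":0,"az":0},{"grip":-1,"dx":92,"dy":37,"dz":-110,"ax":0,"ay":0,"az":0},{"grip":-1,"dx":92,"dy":37,"dz":-110,"ax":0,"ay":0,"az":0}]}}

```text
t: 2.95
eef_pos: [0.617, -0.0792, 0.1248]
tcp_rot: [0.331, 0.004, 0.933, 0.143]
contact_force: [0.1, -0.0, 0.5]
width: 0.0853
```

```bash
python3 - <<'E'
from h import *
p,R=cur(); print(p,delta(p,R,*pose(-.267,.084,0)),sense()['contact_force'])
s=take('wrist','wrist2')
E
```

```text
[ 0.617012   -0.07922223  0.12476331] (array([ 1.2,  3.9, -0.2]), array([-0.28, -0.22,  0.34])) [ 0.0906042  -0.0180755   0.54203293]
```

View pics/wrist2.png

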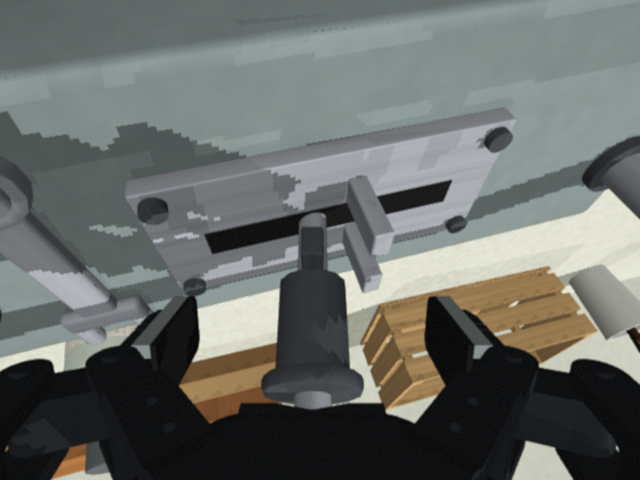

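The sleeve sits between the pads: centre at column 312, pads at about 195 and 430. Closing the gripper.

Emit:
{"name": "apply_moves", "arguments": {"deltas": [{"grip":1,"dx":0,"dy":0,"dz":0,"ax":0,"ay":0,"az":0},{"grip":1,"dx":0,"dy":0,"dz":0,"ax":0,"ay":0,"az":0},{"grip":1,"dx":0,"dy":0,"dz":0,"ax":0,"ay":0,"az":0},{"grip":1,"dx":0,"dy":0,"dz":0,"ax":0,"ay":0,"az":0},{"grip":1,"dx":0,"dy":0,"dz":0,"ax":0,"ay":0,"az":0},{"grip":1,"dx":0,"dy":0,"dz":0,"ax":0,"ay":0,"az":0},{"grip":1,"dx":0,"dy":0,"dz":0,"ax":0,"ay":0,"az":0},{"grip":1,"dx":0,"dy":0,"dz":0,"ax":0,"ay":0,"az":0},{"grip":1,"dx":0,"dy":0,"dz":0,"ax":0,"ay":0,"az":0},{"grip":1,"dx":0,"dy":0,"dz":0,"ax":0,"ay":0,"az":0}]}}

```text
t: 3.83
eef_pos: [0.6166, -0.0797, 0.126]
tcp_rot: [0.332, 0.003, 0.932, 0.143]
contact_force: [-8.4, -2.1, 8.5]
width: 0.0286
```

```bash
python3 - <<'E'
from h import *
p,R=cur(); print(p,delta(p,R,*pose(-.267,.084,0)),sense()['contact_force'])
p0,R0=pose(-.267,.084); print(delta(p0,R0,*pose(-.267,.098,0)))
s=take('wrist','wrist3')
E
```

```text
[ 0.61656501 -0.07973536  0.12603065] (array([ 1.6,  4.4, -1.5]), array([-0.25, -0.08,  0.32])) [-8.39229025 -2.09532612  8.46396283]
(array([ 0.4, -3.7, 13.5]), array([0., 0., 0.]))
```

View pics/wrist3.png

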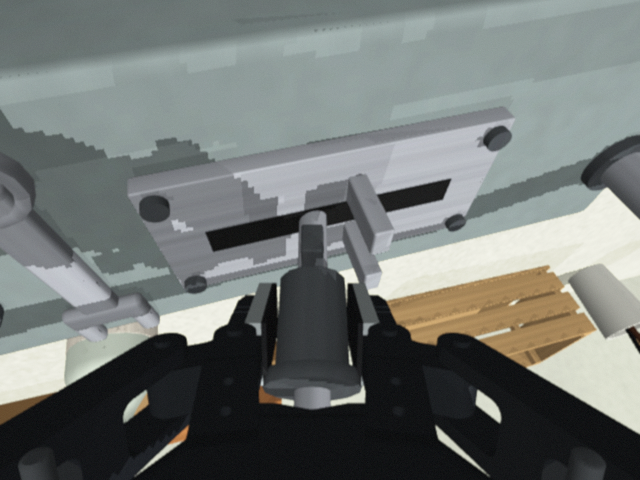

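Width is 28.6 mm, so the pads hold the sleeve. Lifting about 15 mm along the rod.

Emit:
{"name": "apply_moves", "arguments": {"deltas": [{"grip":1,"dx":0,"dy":-0.7,"dz":2.5,"ax":0,"ay":0,"az":0},{"grip":1,"dx":0,"dy":-1.3,"dz":5,"ax":0,"ay":0,"az":0},{"grip":1,"dx":0,"dy":-2,"dz":7.5,"ax":0,"ay":0,"az":0},{"grip":1,"dx":0,"dy":-2.7,"dz":10,"ax":0,"ay":0,"az":0},{"grip":1,"dx":0,"dy":-3.3,"dz":12.5,"ax":0,"ay":0,"az":0},{"grip":1,"dx":0,"dy":-4,"dz":14.5,"ax":0,"ay":0,"az":0},{"grip":1,"dx":0,"dy":-4,"dz":14.5,"ax":0,"ay":0,"az":0},{"grip":1,"dx":0,"dy":-4,"dz":14.5,"ax":0,"ay":0,"az":0}]}}

```text
t: 4.55
eef_pos: [0.6165, -0.0833, 0.1394]
tcp_rot: [0.331, 0.003, 0.933, 0.143]
contact_force: [-1.8, -0.7, -4.9]
width: 0.0279
```

```bash
python3 - <<'E'
from h import *
p,R=cur(); print(p,sense()['contact_force'],sense()['width'])
s=take('wrist','wrist4')
E
```

```text
[ 0.61647409 -0.08332423  0.13939866] [-1.83876013 -0.70586554 -4.9005125 ] 0.027884148763171007
```

View pics/wrist4.png

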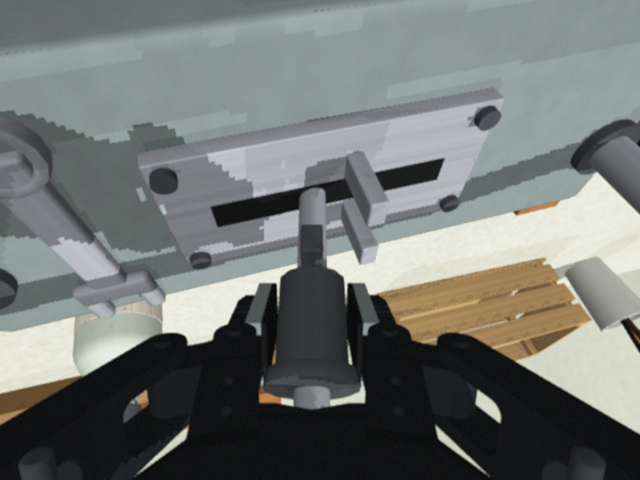

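```bash
python3 - <<'E'
from h import *
p0,R0=pose(-.272,.099)
for th in np.arange(-.212,.1,.06): print(th.round(3),*delta(p0,R0,*pose(th,.0995)))
p0,R0=pose(.088,.0995)
for th in np.arange(.148,.46,.06): print(th.round(3),*delta(p0,R0,*pose(th,.0995)))
E
```

```text
-0.212 [-0.5  5.5  1.9] [-3.42 -0.34 -0.  ]
-0.152 [-1.1 11.3  3. ] [-6.84 -0.67  0.  ]
-0.092 [-1.7 17.1  3.7] [-10.26  -1.01  -0.  ]
-0.032 [-2.3 22.9  4. ] [-13.68  -1.35   0.  ]
0.028 [-2.8 28.8  4. ] [-17.11  -1.69   0.  ]
0.088 [-3.4 34.6  3.7] [-20.53  -2.02   0.  ]
0.148 [-0.6  5.8 -0.7] [-3.42 -0.34  0.  ]
0.208 [-1.1 11.6 -1.7] [-6.84 -0.67  0.  ]
0.268 [-1.7 17.2 -3.1] [-10.26  -1.01   0.  ]
0.328 [-2.3 22.8 -4.8] [-13.68  -1.35   0.  ]
0.388 [-2.8 28.3 -6.9] [-17.11  -1.69   0.  ]
0.448 [-3.3 33.7 -9.3] [-20.53  -2.02   0.  ]
```

Emit:
{"name": "apply_moves", "arguments": {"deltas": [{"grip":1,"dx":-0.5,"dy":5.5,"dz":1.9,"ax":-3.4,"ay":-0.3,"az":0},{"grip":1,"dx":-1.1,"dy":11.3,"dz":3,"ax":-6.8,"ay":-0.7,"az":0},{"grip":1,"dx":-1.7,"dy":17.1,"dz":3.7,"ax":-10.3,"ay":-1,"az":0},{"grip":1,"dx":-1.7,"dy":17.1,"dz":3.7,"ax":-10.3,"ay":-1,"az":0}]}}

```text
t: 4.93
eef_pos: [0.6147, -0.0648, 0.1435]
tcp_rot: [0.339, -0.029, 0.939, 0.058]
contact_force: [-1.1, -1.5, -5.4]
width: 0.0281
```

```bash
python3 - <<'E'
from h import *
p,R=cur(); print(p,sense()['contact_force'],sense()['width'],sense()['joint_positions'])
s=take('wrist','wrist5')
E
```

```text
[ 0.61466809 -0.06481867  0.14349178] [-1.13862066 -1.51486453 -5.37563152] 0.02809572491604305 [-0.39660745  0.29012292 -0.86629566 -0.19587256  0.37155267 -0.34100089]
```

View pics/wrist5.png

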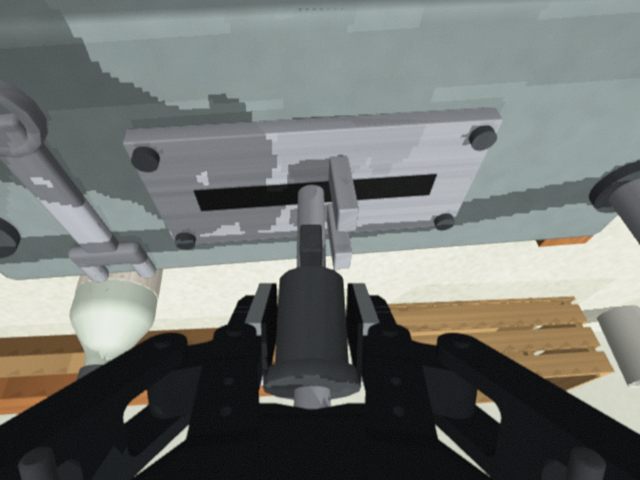

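Still lifted and swinging cleanly. The lever's foot is at (311,195), with the studs just beside it. Crossing the gate.

Emit:
{"name": "apply_moves", "arguments": {"deltas": [{"grip":1,"dx":-0.6,"dy":5.8,"dz":0.8,"ax":-3.4,"ay":-0.3,"az":0},{"grip":1,"dx":-1.1,"dy":11.7,"dz":0.8,"ax":-6.8,"ay":-0.7,"az":0},{"grip":1,"dx":-1.7,"dy":17.5,"dz":0.5,"ax":-10.3,"ay":-1,"az":0},{"grip":1,"dx":-2.3,"dy":23.3,"dz":-0.2,"ax":-13.7,"ay":-1.3,"az":0},{"grip":1,"dx":-2.8,"dy":29,"dz":-1.2,"ax":-17.1,"ay":-1.7,"az":0},{"grip":1,"dx":-2.8,"dy":29,"dz":-1.2,"ax":-17.1,"ay":-1.7,"az":0}]}}

```text
t: 5.48
eef_pos: [0.6119, -0.0361, 0.1413]
tcp_rot: [0.344, -0.08, 0.932, -0.082]
contact_force: [-3.0, -0.5, -5.0]
width: 0.028
```

```bash
python3 - <<'E'
from h import *
p,R=cur(); print(p,sense()['contact_force'],sense()['width'],sense()['joint_positions'])
print(delta(p,R,*pose(.455,.0995)))
s=take('wrist','wrist6')
E
```

```text
[ 0.6118773  -0.03607323  0.14132804] [-3.03057919 -0.52735871 -4.96981896] 0.02795031464894417 [-0.19385411  0.27898485 -0.95266224 -0.38322303  0.03097448 -0.35368405]
(array([-0. , 25.2, -8.3]), array([-14.04,  -1.4 ,   0.18]))
```

View pics/wrist6.png

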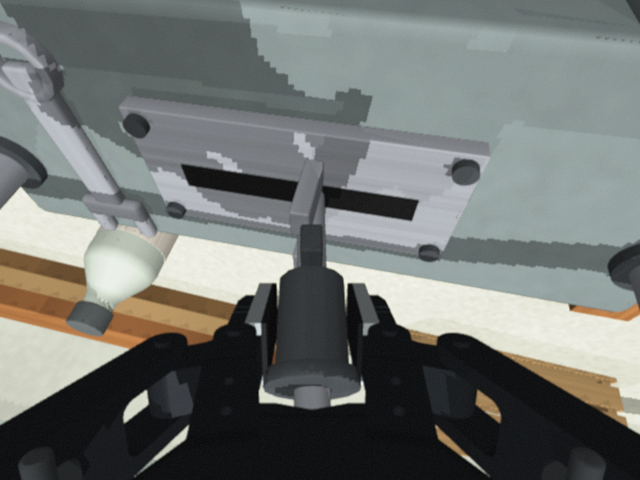

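The tongue is above the studs, around (308,190). Now on into reverse.

Emit:
{"name": "apply_moves", "arguments": {"deltas": [{"grip":1,"dx":-0.6,"dy":5.6,"dz":-1.4,"ax":-3.4,"ay":-0.3,"az":0},{"grip":1,"dx":-1.2,"dy":11.2,"dz":-3.1,"ax":-6.8,"ay":-0.7,"az":0},{"grip":1,"dx":-1.7,"dy":16.7,"dz":-5.2,"ax":-10.3,"ay":-1,"az":0},{"grip":1,"dx":-2.2,"dy":22.6,"dz":-7.8,"ax":-14,"ay":-1.4,"az":0},{"grip":1,"dx":-2.2,"dy":22.6,"dz":-7.8,"ax":-14,"ay":-1.4,"az":0},{"grip":1,"dx":-2.2,"dy":22.6,"dz":-7.8,"ax":-14,"ay":-1.4,"az":0}]}}

```text
t: 6.03
eef_pos: [0.6097, -0.0142, 0.1329]
tcp_rot: [0.343, -0.12, 0.911, -0.194]
contact_force: [-3.6, -0.2, -6.9]
width: 0.0284
```

```bash
python3 - <<'E'
from h import *
p,R=cur(); print(p,sense()['contact_force'],sense()['width'],sense()['joint_positions'])
p0,R0=pose(.455,.0995);print(delta(p0,R0,*pose(.455,.0835)))
s=take('wrist','wrist7')
E
```

```text
[ 0.60969583 -0.01420288  0.132915  ] [-3.63342453 -0.21901337 -6.86549988] 0.028392330379711554 [-0.02436246  0.34529101 -0.99493058 -0.54554986 -0.25735498 -0.39216988]
(array([  0.7,  -7. , -14.4]), array([0., 0., 0.]))
```

View pics/wrist7.png

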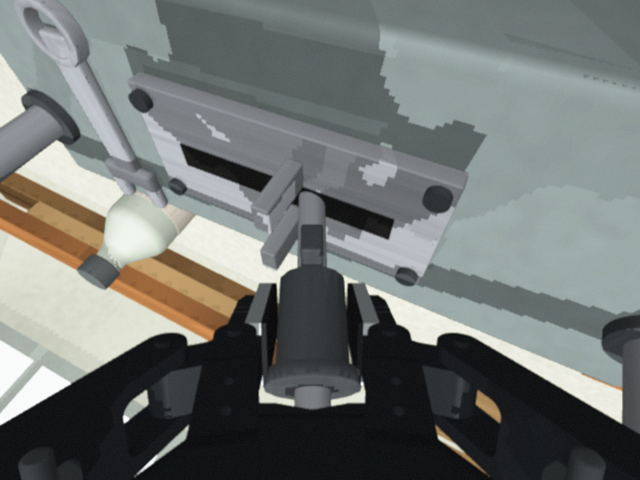

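The studs are now behind the tongue on the -y side, at (280,210). Next I'll nudge the lever slightly further and lower the collar along the rod.

Emit:
{"name": "apply_moves", "arguments": {"deltas": [{"grip":1,"dx":0,"dy":1,"dz":-0.4,"ax":0,"ay":0,"az":0},{"grip":1,"dx":0.1,"dy":-0.2,"dz":-3,"ax":0,"ay":0,"az":0},{"grip":1,"dx":0.2,"dy":-1.6,"dz":-6,"ax":0,"ay":0,"az":0},{"grip":1,"dx":0.4,"dy":-3.1,"dz":-9,"ax":0,"ay":0,"az":0},{"grip":1,"dx":0.6,"dy":-4.5,"dz":-12,"ax":0,"ay":0,"az":0},{"grip":1,"dx":0.6,"dy":-4.5,"dz":-12,"ax":0,"ay":0,"az":0},{"grip":1,"dx":0.6,"dy":-4.5,"dz":-12,"ax":0,"ay":0,"az":0}]}}

```text
t: 6.67
eef_pos: [0.6104, -0.0198, 0.1221]
tcp_rot: [0.343, -0.119, 0.911, -0.195]
contact_force: [-6.7, -1.2, -3.5]
width: 0.028
```

```bash
python3 - <<'E'
from h import *
p,R=cur(); print(p,sense()['contact_force'],sense()['width'])
_,R1=pose(.455,.08);print((R1.as_matrix()[:,2]*100).round(1))
s=take('wrist','wrist8')
E
```

```text
[ 0.6103922  -0.01976586  0.12210029] [-6.65542129 -1.21156589 -3.53684086] 0.0280215507605905
[ 67.3 -27.2 -68.8]
```

View pics/wrist8.png

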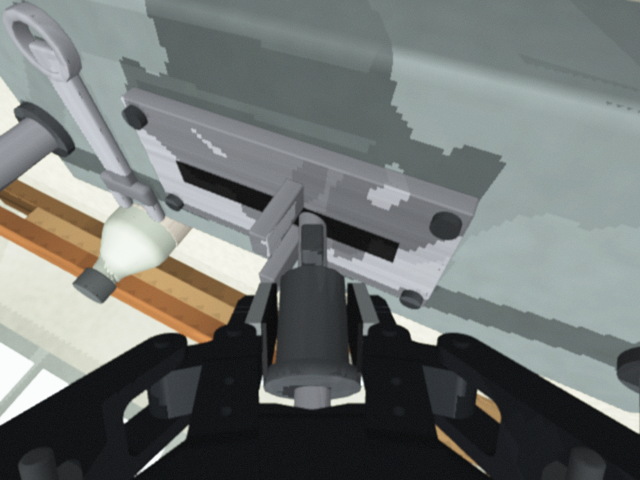

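The collar is almost down. Opening part-way so it drops.

Emit:
{"name": "apply_moves", "arguments": {"deltas": [{"grip":-0.2,"dx":0,"dy":0,"dz":0,"ax":0,"ay":0,"az":0},{"grip":-0.2,"dx":0,"dy":0,"dz":0,"ax":0,"ay":0,"az":0},{"grip":-0.2,"dx":0,"dy":0,"dz":0,"ax":0,"ay":0,"az":0},{"grip":-0.2,"dx":0,"dy":0,"dz":0,"ax":0,"ay":0,"az":0},{"grip":-0.2,"dx":0,"dy":0,"dz":0,"ax":0,"ay":0,"az":0},{"grip":-0.2,"dx":0,"dy":0,"dz":0,"ax":0,"ay":0,"az":0}]}}

```text
t: 7.22
eef_pos: [0.6115, -0.0192, 0.1231]
tcp_rot: [0.345, -0.119, 0.91, -0.196]
contact_force: [0.0, -1.3, -0.6]
width: 0.0511
```

```bash
python3 - <<'E'
from h import *
p,R=cur(); print(p,sense()['contact_force'],sense()['width'])
print((R.as_matrix()*100).round(1))
s=take('wrist','wrist9')
E
```

```text
[ 0.61147145 -0.01919268  0.12312442] [ 0.00810348 -1.33038537 -0.60937405] 0.0511495703178607
[[-73.4  -8.2  67.4]
 [-35.3  89.5 -27.5]
 [-58.  -43.9 -68.6]]
```

View pics/wrist9.png

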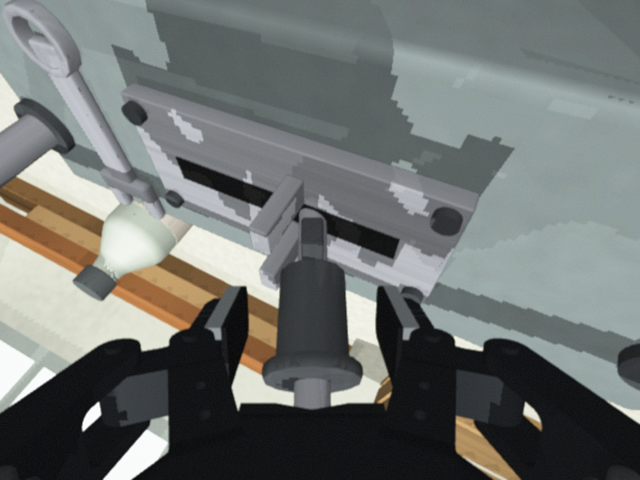

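Released with clear gaps on both sides. Retreating along the tool axis.

Emit:
{"name": "apply_moves", "arguments": {"deltas": [{"grip":-0.2,"dx":-7,"dy":3,"dz":7,"ax":0,"ay":0,"az":0},{"grip":-0.2,"dx":-17,"dy":7,"dz":17,"ax":0,"ay":0,"az":0},{"grip":-0.2,"dx":-30,"dy":12,"dz":30,"ax":0,"ay":0,"az":0},{"grip":-0.2,"dx":-45,"dy":18,"dz":45,"ax":0,"ay":0,"az":0},{"grip":-0.2,"dx":-60,"dy":24,"dz":60,"ax":0,"ay":0,"az":0},{"grip":-0.2,"dx":-75,"dy":30,"dz":75,"ax":0,"ay":0,"az":0},{"grip":-0.2,"dx":-88,"dy":36,"dz":89,"ax":0,"ay":0,"az":0},{"grip":-0.2,"dx":-88,"dy":36,"dz":89,"ax":0,"ay":0,"az":0},{"grip":-0.2,"dx":-88,"dy":36,"dz":89,"ax":0,"ay":0,"az":0}]}}

```text
t: 8.02
eef_pos: [0.5234, 0.0173, 0.2128]
tcp_rot: [0.345, -0.12, 0.91, -0.196]
contact_force: [-0.4, -0.4, -0.3]
width: 0.0512
```

```bash
python3 - <<'E'
from h import *
p,R=cur(); print(p,sense()['contact_force'],sense()['width'])
s=take('wrist','wrist10'); t=take('top','top10'); 
f=lambda th,d,x=0:Of+Rf@np.array([x,d*np.sin(th),.045+d*np.cos(th)])
for th in(.40,.435,.47): print(th,[w2p(s,f(th,d))[:2].round(1).tolist() for d in(.067,.102,.108,.134)])
print('stud',[w2p(s,Of+Rf@np.array([x,.009,.109]))[:2].round(1).tolist() for x in(-.015,.015)])
crop(s,'w10c',200,110,420,290,3.6)
P=cloud(t,260,180,420,300); Q=np.c_[(P-Of)@Rf]; m=(abs(Q[:,0])<.02)&(abs(Q[:,1])<.12)&(Q[:,2]>.12)&(Q[:,2]<.2); Q=Q[m]; print(Q[Q[:,2].argsort()][-45:].round(3)[::2])
E
```

```text
[0.52336176 0.01725283 0.21280055] [-0.437766   -0.38388642 -0.27679484] 0.05122910033932475
0.4 [[310.5, 214.9], [307.6, 255.3], [307.1, 262.9], [304.6, 298.3]]
0.435 [[313.7, 214.9], [312.9, 255.5], [312.8, 263.1], [312.0, 298.5]]
0.47 [[316.9, 214.9], [318.2, 255.5], [318.4, 263.1], [319.5, 298.5]]
stud [[287.1, 195.6], [289.4, 221.6]]
[[ 0.002  0.044  0.148]
 [ 0.011  0.036  0.148]
 [-0.015  0.039  0.148]
 [-0.002  0.035  0.149]
 [-0.003  0.031  0.149]
 [ 0.015  0.042  0.149]
 [ 0.001  0.037  0.15 ]
 [-0.007  0.048  0.15 ]
 [ 0.006  0.05   0.152]
 [-0.004  0.048  0.154]
 [ 0.011  0.039  0.154]
 [-0.001  0.047  0.157]
 [-0.003  0.063  0.161]
 [ 0.006  0.059  0.162]
 [-0.007  0.054  0.162]
 [ 0.007  0.062  0.163]
 [ 0.003  0.056  0.165]
 [-0.     0.06   0.166]
 [-0.005  0.051  0.168]
 [-0.001  0.054  0.169]
 [-0.     0.063  0.17 ]
 [-0.004  0.054  0.171]
 [ 0.002  0.053  0.172]]
```

View pics/w10c.png

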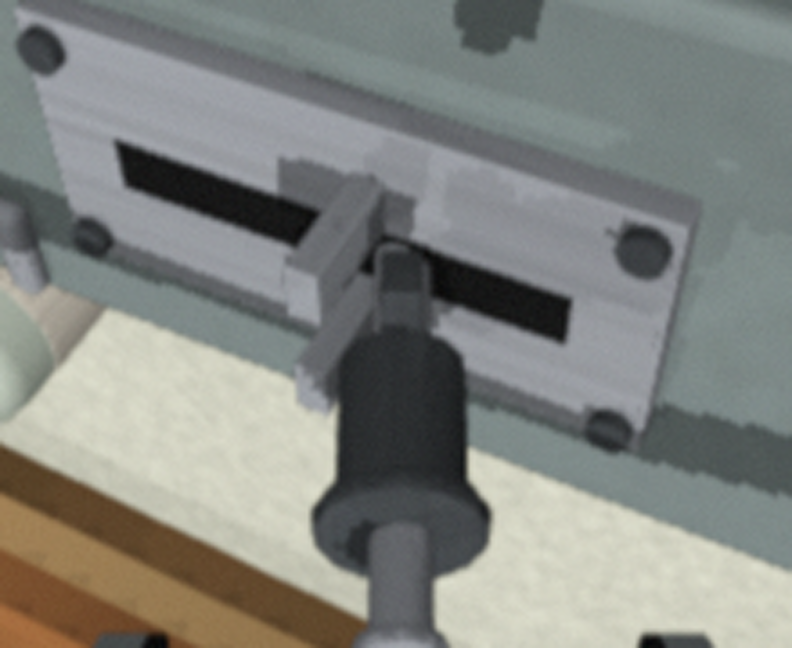

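View pics/top10.png

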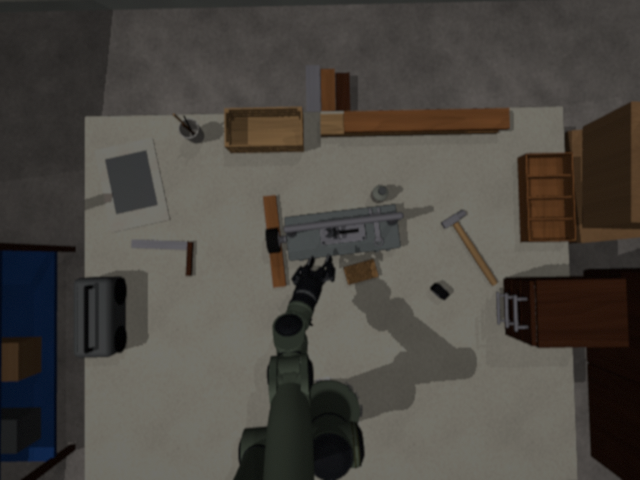

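The lever's cap is at y ≈ +57 mm and z ≈ 0.167 m in the feeder's frame, which puts the lever at about 0.44 rad. The wrist view gives the same angle: the rim is at (311,256), and the collar rests fully down beyond the studs at (285,190) and (287,217). Nothing touches the gripper.

```bash
python3 -c "
from h import *
print(hand_in())"
```

```text
the job is handed in; nothing more can be done
None
```

The lever is in reverse with the collar down, and I handed the job in at about 8 s of the 42 s allowed; no verdict was reported. I held the collar with the gripper leaning back 40°, lifted it about 14 mm and swung the lever from about -0.27 rad over the gate. There I lowered the collar, let go, and backed the gripper off about 130 mm.

- **Lever:** the top camera's depth and the wrist view both put it at about 0.44 rad, against the 0.38 needed. It is not pressed right onto its 0.47 stop.
- **Collar:** in the wrist picture it sits down at its seat, beyond the studs.
- **Contact:** the last force reading was under 1 N, with the gripper clear of everything.
- **Bystanders:** none of those visible in the last top picture had moved. The tin was hidden under the gripper there, so I could not check it, but the gripper stayed well above it.
- **Disagreement:** the wrist and top cameras differed by about 3–4 mm. I shifted the grasp slightly to allow for it.

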